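# Load the backup cell against its spring contact

## Robot

A 6-joint arm with a two-finger parallel gripper is mounted at the origin on a cart in front of the work surface, level with it; the furniture and walls round the work are solid. World frame = base frame: x ahead of the robot, y to its left, z up, the work surface at z = 0. Lengths are in m, angles in rad, forces in N, time in s.
With the tool pointing down it reaches from about 0.25 to 0.725 m from the base axis. Payload 4 kg.
Tool frame: the origin (TCP) lies midway between the tips of the shut fingers; the grasp point (between the pads) lies 19 mm behind it; z points along the fingers, y is the line along which they close (so a half turn about z gives the same grasp; the last joint's range is limited). The gripper opens to 85 mm and grips with 20 to 120 N. Pads are 22 mm wide; open, the fingers measure 114 mm over their backs; the gripper's body (76 mm by 85 mm) begins 54 mm behind the grasp point. The pads swing forward as they close: fully open they stand 13 mm farther back than shut.
Start: joints at [-1.272, 0.241, 0.005, 1.335, 0, 1.571], TCP at [0.147, -0.478, 0.231] pointing down, gripper open.
Joint ranges: [-2.72, 2.72], [-1.05, 1.87], [-1.09, 1.28], [-1.99, 2.15], [-1.42, 1.44], [-3.14, 3.14]. Speed limits (rad/s): [2.79, 2.79, 3.14, 3.14, 3.14, 3.14].

## Interface

Orientations are given as a unit quaternion [x, y, z, w].
In Python, from workcell import get_obs, camera, job_done, silhouettes gives the robot as it stands. The module is installed in compiled form; this text tells all that it offers.
- The arm moves only by the tool drive_tool, never from a script. Its argument "increments" is a list of rows, each a list of 3 entries, a list of its own where there are three numbers: the shift along the world's x, y, z in mm, then the turn, a rotation vector about the world's x, y, z in degrees, then the opening, from 0 (shut) to 1 (fully open). A call has 1 to 8 rows; each row shifts and turns the commanded pose from where the row before left it; what a row does not reach is not made up. A row lasts 1/12 s, in which the tool goes at most 41.7 mm and 7.16 degrees, less where a joint would pass 70% of its speed; a pose out of reach is approached as far as the arm can. A call is refused whole if a number of a shift passes 41.7 or a number of a turn 7.16, either way. A call with a gripper value outside its range is refused whole. The fingers move at their own pace and stop on an object; the grip force is fixed at half the most. Time passes only in rows, so rows that do not move let the fingers close. It gives the time, the measured TCP pose, the force, the opening and the grip force at its end, in the units of the state.
- get_obs(): the state, without advancing time (a new reading comes with each control period).
- camera(name): name is "side" or "top"; returns a dict with "image" (420x560x3 uint8, red, green, blue), "K" (3x3 intrinsics, pixels), "k1" (the pictures are not rectified: a ray, as slopes to the right and down, at radius r is drawn at 1 + k1 r^2 times it, then the intrinsics apply), "view" (4x4, takes a point from world to camera coordinates). Camera axes: x right, y down, z forward; pixel columns grow to the right and rows downward; lengths in m; the calibration is good to about 2 mm. A picture is of the moment at which its call begins. There is no depth.
- job_done(): hands the job in; it is judged then, once.
Trained networks look in a picture, given as the dict that the camera call returned (one of the last four; its "shot" number tells which), for a name from the list of things; names that differ only in an ending like _2 or _b are one class to them, and where a whole thing is asked for, a point or a joint stands for the part that bears it (a point fixed in the world has none). Each returns a list of dicts, best first, with "conf" (0 to 1); they miss things now and then, are a little off and sometimes report something else, mostly with a low value. They report only what shows in the picture. A call takes as long as a camera call.
- silhouettes(query, picture): "region" (420x560 bool, what is visible of it) and "bbox" ([left, top, right, bottom] in pixels, round what is visible of it).
The state is a dict: "clock": time; "joint_pos": joint angles; "joint_vel": joint speeds; "tau": joint torques, N m; "eef_pos": TCP position; "tool_rot": TCP orientation; "ft_force": force on the tool from outside, world axes, zero at the start; "ft_torque": the same for the moment, N m; "grip_width": finger opening in m; "grasp_force": force on a finger pad.
Only numpy, scipy, OpenCV 4.12 (cv2) and the standard library are available. Lean on these libraries where they do the work, as an engineer would, in place of code of your own. Each camera call takes 0.05 s, during which the arm holds its last target. There are 200 camera calls.

## Task

Take the cell from the grey tray and load it into the machine's backup-cell unit, bare steel end against the sprung copper contact and orange-banded end at the fixed brass contact: press the spring in gently with the tipped cell's steel end, then tip the banded end down behind the brass contact until the cell lies level and fully home on its rails. Do not force the cell against the unit or drive the spring to its stop, and leave the other things where they are.

Things in the scene. Friction and masses are not known exactly. Their poses are not given: they have to be found in the camera images.
- cell: Loose green cylindrical cell, 21 mm diameter, 70 mm long, about 70 g. Origin at its centre; its x axis runs along the cylinder towards the plus end, which has an orange band round it and a brass disc on its face; the other end is bare steel (minus). It starts lying level on the tray's rails, its axis 21 mm above the table. Grip it across its diameter.
- plus_end (a point): Centre of the cell's orange-banded end face (35 mm along +x from the cell's origin).
- minus_end (a point): Centre of the cell's bare steel end face (35 mm along -x from the cell's origin).
- tray: Fixed grey spare-cell tray, base 96 x 46 x 8 mm, origin at the centre of its underside, x along the cell. The cell lies on two short pairs of low rails (tops 14 mm above the table, 20 to 34 mm from the middle) between end stops 21 mm high whose inner faces are 77 mm apart; the middle 40 mm is open for fingers.
- case: Fixed backup-cell unit, origin at the centre of the underside of its grey base (170 x 62 x 10 mm), x from the spring contact to the fixed contact. Its black bay insert (floor z = 14 mm, 44 mm wide) does not move in use, but is set up to 10 mm either way along x off nominal, differently each time: this shifts rails, hood and both contacts alike. Feel or look where they are.
- seat (a point): Nominal place of the seated cell's centre: on the case at x = 0, y = 0, z = 27 mm (add the insert's offset along x). The cell beds on two round rails at y = +-9 mm, 6 mm thick, tops at z = 20 mm, only from x = -45 to -22 and 20 to 35 mm; between them the floor is open for fingers. Contact friction can hold the banded end up: press it down.
- spring_face (a point): Nominal middle of the face of the upright copper spring plate at rest: case x = -30 mm, z = 31 mm. Plate 20 mm wide, z = 21 to 41 mm. It is pressed in towards -x, yields at 2 N, rises 0.7 N per mm (5.5 N with the cell seated) and meets a hard stop after 10 mm; pushing it with more than 14 N would bend it.
- hood_mouth (a point): Nominal middle of the roof's lower edge at the mouth of the black hood round the spring: case x = -22 mm, z = 46 mm. Side walls' inner faces at y = +-14 mm; roof 4 mm thick; the hood runs back to x = -60 mm and is open towards +x. It keeps a level cell out; tilted about 12 degrees, banded end up, the cell goes in under it.
- brass_top (a point): Nominal middle of the upper edge of the fixed brass contact's face: case x = 35 mm, z = 28 mm; plate 18 mm wide, 3 mm thick. At rest the contacts are 65 mm apart, 5 mm less than the cell. With the cell tilted 12 degrees and the spring pressed in 8 to 10 mm, its banded end clears this edge and can be tipped down.
- bracket_1: Loose bystander: small white milled bracket, 46 x 72 x 36 mm, origin at the centre of its underside.
- bush_3: Loose bystander: yellowish flanged bush, 34 mm diameter, 36 mm high, origin at the centre of its underside.
- collet_1: Loose bystander: slotted spring collet, 26 mm diameter, 34 mm high, origin at the centre of its underside.

How it is judged:
By the outcome, as a careful person would: the job done as asked, in the order asked, and still so for the second after the job is handed in, with the robot touching nothing.
It also fails if it takes over 64 s, if anything falls off the work surface, if the arm or the gripper's body presses on something with over 40 N, if the wrist force passes 120 N, or if a joint passes its speed limit or range.

## Working session

There is one attempt and no reset: what is moved stays moved. The work goes in short steps, Python scripts to look and compute and a tool call to move; the robot and the scene stay as the last step left them, time stands still between calls to the robot, and variables do not carry over. Pictures are saved under pics/ and viewed, at most 10 in all, crops included, and the job is handed in when it is done.

Besides the shell and the picture viewer there is one more tool, called after "Emit:" as a command line: name --argument value ..., lists and objects as JSON in quotes. drive_tool: Moves the arm, as the interface text tells. Its arguments: {"type":"object","properties":{"increments":{"type":"array"}},"required":["increments"]}

```bash
mkdir -p pics; cat > h.py <<'E'
import numpy as np, cv2
from workcell import get_obs, camera, job_done, silhouettes
def ray(c,u,v):
    K=c["K"];d=np.array([[[u,v]]],float)
    p=cv2.undistortPoints(d,np.array(K,float),np.array([c["k1"],0,0,0],float))[0,0]
    V=np.array(c["view"]);R=V[:3,:3];t=V[:3,3]
    return -R.T@t, R.T@np.array([p[0],p[1],1.])
def at_z(c,u,v,z):
    o,d=ray(c,u,v); return o+d*(z-o[2])/d[2]
def proj(c,P):
    V=np.array(c["view"]);p=V[:3,:3]@np.array(P)+V[:3,3];s=p[:2]/p[2];s=s*(1+c["k1"]*(s@s))
    K=np.array(c["K"]);return K[:2,:2]@s+K[:2,2]
def save(c,n,box=None,k=1):
    im=c["image"][...,::-1]
    if box: im=im[box[1]:box[3],box[0]:box[2]]
    cv2.imwrite(n,cv2.resize(im,None,fx=k,fy=k,interpolation=cv2.INTER_CUBIC))
E
python3 - <<'E'
from h import *
o=get_obs();print(o)
T=camera("top");S=camera("side")
save(T,"pics/t0.png");save(S,"pics/s0.png")
for n,c in(("top",T),("side",S)):
    oo,d=ray(c,280,210);print(n,oo.round(3),d.round(3),c["K"],c["k1"])
    for q in("cell","tray","case","bracket_1","bush_3","collet_1"):
        for r in silhouettes(q,c)[:2]:
            ys,xs=np.nonzero(r["region"]);b=cv2.minAreaRect(np.c_[xs,ys].astype(np.float32))
            print(q,round(r["conf"],2),r["bbox"],b, at_z(c,b[0][0],b[0][1],.02).round(3))
E
```

```text
{'clock': 0.0, 'joint_pos': array([-1.27201268e+00,  2.41430139e-01,  3.71997010e-03,  1.33520492e+00,
        4.26576984e-06,  1.57080619e+00]), 'joint_vel': array([-0.00034268,  0.00298817, -0.00051547,  0.0009065 ,  0.00103499,
       -0.00135626]), 'tau': array([-5.40420151e-04, -3.72316110e+01,  2.52410388e+01,  1.67736236e-02,
       -7.12233532e-05,  1.53858579e-06]), 'eef_pos': array([ 0.1469928 , -0.47723875,  0.23040277]), 'tool_rot': array([ 9.88861959e-01,  1.48831795e-01, -1.55570598e-04, -1.04789625e-03]), 'ft_force': array([-0.01189774,  0.69110071,  0.3731725 ]), 'ft_torque': array([0.00258036, 0.01475418, 0.00030477]), 'grasp_force': 0.0, 'grip_width': 0.08566460337533076}
top [ 0.338 -0.04   1.328] [ 0.165  0.011 -0.986] [[537.26139936   0.         284.25983647]
 [  0.         537.26139936 209.97514524]
 [  0.           0.           1.        ]] 0.002326807211616346
cell 0.73 [326.7, 246.8, 361.3, 257.8] ((341.9671325683594, 252.1876678466797), (8.636494636535645, 28.369577407836914), 83.9909896850586) [ 0.454 -0.177  0.02 ]
cell 0.44 [172.2, 208.5, 244.1, 248.6] ((
[... 1165 characters left out ...]
25, 213.0576934814453), (20.347742080688477, 26.75026512145996), 15.255120277404785) [ 0.45  -0.152  0.02 ]
case 0.96 [234.2, 258.4, 273.7, 334.9] ((256.0077209472656, 295.9385070800781), (36.46621322631836, 76.2813491821289), 7.125016689300537) [0.509 0.161 0.02 ]
bracket_1 0.57 [324.7, 167.7, 343.1, 190.0] ((332.45001220703125, 177.65000915527344), (18.341211318969727, 24.34954071044922), 18.434947967529297) [ 0.505 -0.296  0.02 ]
bush_3 0.5 [227.8, 214.3, 244.4, 235.2] ((236.0, 223.5), (21.0, 14.0), 90.0) [ 0.637 -0.028  0.02 ]
collet_1 0.48 [213.5, 233.3, 230.6, 250.0] ((221.1499786376953, 240.0500030517578), (18.243356704711914, 11.596552848815918), 81.8698959350586) [0.64  0.037 0.02 ]
```

View pics/t0.png

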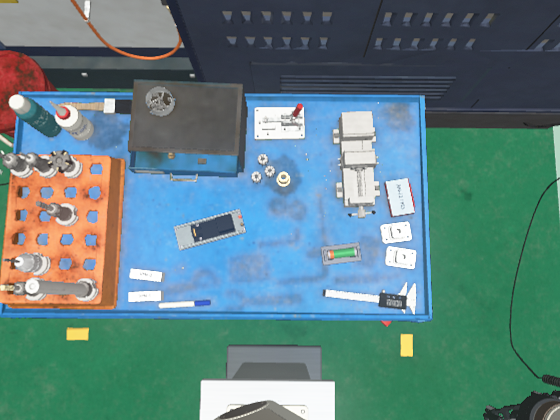

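View pics/s0.png

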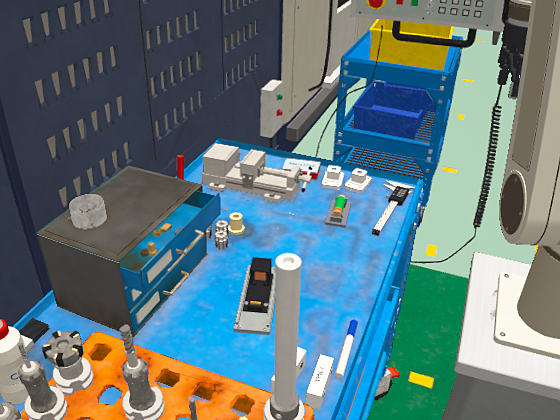

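The top view shows the tray with the cell at (341,253) and the case at (210,229). The side view shows the tray at (338,210) and the case at (255,295). I'll zoom in on both.

```bash
python3 - <<'E'
from h import *
T=camera("top");S=camera("side")
f=lambda c,b,k:cv2.resize(c["image"][b[1]:b[3],b[0]:b[2],::-1],None,fx=k,fy=k,interpolation=cv2.INTER_CUBIC)
a=f(T,(170,203,250,253),5);b=f(T,(317,235,367,270),5);c=f(S,(225,250,285,340),5);d=f(S,(315,185,360,235),5)
W=np.zeros((600,800,3),np.uint8)
W[:250,:400]=a;W[260:260+175,:250]=b;W[:450,410:710]=c
W[340:590,260:260+145]=d[:250,:145]
cv2.imwrite("pics/z.png",W)
# refined segmentation
ob=T["image"].astype(int)
for q,c in(("T",T),("S",S)):
    im=c["image"].astype(int);r,g,b=im[...,0],im[...,1],im[...,2]
    m=np.zeros(r.shape,bool)
    if q=="T":m[238:270,318:368]=1
    else:m[188:232,318:358]=1
    G=m&(g>r+35)&(g>b+35);O=m&(r>g+50)&(r>b+60)
    for M in(G,O):
        ys,xs=np.nonzero(M);print(q,M.sum(),xs.mean(),ys.mean(),xs.min(),xs.max(),ys.min(),ys.max(),at_z(c,xs.mean(),ys.mean(),.0265).round(4))
for q in("case","tray"):
  for c in(T,S):
    r=silhouettes(q,c)[0];ys,xs=np.nonzero(r["region"])
    print(q,cv2.boxPoints(cv2.minAreaRect(np.c_[xs,ys].astype(np.float32))).round(1).tolist())
E
```

```text
T 152 343.7894736842105 252.48684210526315 334 354 248 257 [ 0.4525 -0.181   0.0265]
T 29 331.48275862068965 254.0 330 333 250 258 [ 0.4485 -0.1512  0.0265]
S 110 339.93636363636364 201.97272727272727 334 345 196 209 [ 0.4555 -0.187   0.0265]
S 24 337.9583333333333 209.66666666666666 333 342 208 213 [ 0.4508 -0.1551  0.0265]Traceback (most recent call last):
  File "<stdin>", line 21, in <module>
IndexError: list index out of range
```

View pics/z.png

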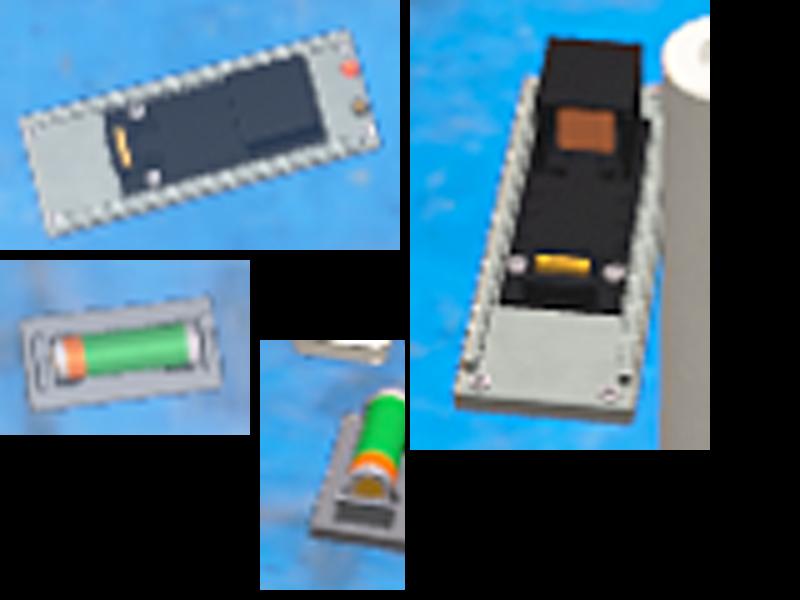

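The zoom shows that the brass contact and the orange band both face +y (image left), and that the hood is at the −y end. Next I'll fit the poses from corners.

```bash
cat > fit.py <<'E'
from h import *
from scipy.optimize import least_squares
T=camera("top");S=camera("side")
def px(p,o): return np.array([p[0]/5-.4+o[0],p[1]/5-.4+o[1]])
def fit(obs,x0):
    # obs: list (cam, local pt, pixel)
    def f(q):
        c,s=np.cos(q[2]),np.sin(q[2]);r=[]
        for C,P,u in obs:
            r+=list(proj(C,[q[0]+c*P[0]-s*P[1],q[1]+s*P[0]+c*P[1],P[2]])-u)
        return np.array(r)
    s=least_squares(f,x0,loss="soft_l1");return s.x,f(s.x).reshape(-1,2)
a=(170,203);s=(225-82,250)
ct=[(T,(85,31),(50,237)),(T,(85,-31),(20,122)),(T,(-85,-31),(345,30)),(T,(-85,31),(382,145))]
# orientation check: case +x ~ +y world; +y case ~ -x world
ct=[(C,(p[0]/1e3,p[1]/1e3,.010),px(u,a)) for C,p,u in ct]
cs=[(S,(.085,-.031,.010),px((455,393),s)),(S,(.085,.031,.010),px((635,408),s))]
for n,o in(("top",ct),("side+top",ct+cs)):
    q,r=fit(o,[.509,.146,1.3]);print(n,q.round(4),r.round(1).tolist())
q,r=fit(ct,[.509,.146,1.3])
def loc(P): c,s_=np.cos(q[2]),np.sin(q[2]);d=P[:2]-q[:2];return np.round([c*d[0]+s_*d[1],-s_*d[0]+c*d[1]],4)*1e3
print("brass top(nom 35+off):",loc(at_z(T,*px((124,146),a),.028)),"posts",loc(at_z(T,*px((136,112),a),.02)),loc(at_z(T,*px((152,178),a),.02)))
print("brass side",loc(at_z(S,*px((562,257),s),.028)),"copper",loc(at_z(S,*px((585,130),s),.031)))
print("insert far edge/hood back",loc(at_z(T,*px((316,102),a),.05)),"insert front",loc(at_z(T,*px((116,152),a),.014)))
t=(317,235-52)
tt=[(T,(p[0]/1e3,p[1]/1e3,.008),px(u,t)) for p,u in(((48,-23),(22,325)),((48,23),(32,412)),((-48,23),(222,388)),((-48,-23),(210,295)))]
q,r=fit(tt,[.452,-.174,1.4]);print("tray",q.round(4),r.round(1).tolist())
for c,e in((T,((54,355),(200,340))),):
    P=[at_z(c,*px(u,t),.021) for u in e];print("cell ends",[p.round(4) for p in P],np.linalg.norm(P[0]-P[1]),(P[0]+P[1])/2)
E
python3 fit.py
```

```text
top [0.5084 0.1484 1.86  ] [[-0.3, 0.8], [-0.4, -0.3], [0.8, -0.6], [0.0, 0.2]]
side+top [0.5095 0.1484 1.8497] [[-0.5, 0.0], [-0.4, -1.1], [1.1, -0.7], [0.0, 0.1], [0.1, 0.1], [0.7, 0.4]]
brass top(nom 35+off): [35.3 -1.2] posts [ 26.5 -17.2] [27.1 16.6]
brass side [33.2 -3. ] copper [-31.3  -2.5]
insert far edge/hood back [-61.5   7.4] insert front [41.7 -1.7]
tray [ 0.4514 -0.1759  1.7151] [[-0.8, -0.7], [-0.1, 0.5], [0.7, 0.0], [0.1, 0.1]]
cell ends [array([ 0.4499, -0.1417,  0.021 ]), array([ 0.4578, -0.2128,  0.021 ])] 0.07154560767762996 [ 0.45384304 -0.17727425  0.021     ]
```

Emit:
drive_tool --increments '[[[25.5,25.2,0],[0,0,6.7],1],[[25.5,25.2,0],[0,0,6.7],1],[[25.5,25.2,0],[0,0,6.7],1],[[25.5,25.2,0],[0,0,6.7],1],[[25.5,25.2,0],[0,0,6.7],1],[[25.5,25.2,0],[0,0,6.7],1],[[25.5,25.2,0],[0,0,6.7],1],[[25.5,25.2,0],[0,0,6.7],1]]'

```text
clock: 1.62
eef_pos: [0.3522, -0.2749, 0.2316]
tool_rot: [0.814, 0.581, 0.0, 0.0]
ft_force: [1.5, -0.1, 0.3]
grip_width: 0.0854
grasp_force: 0.0
```

Emit:
drive_tool --increments '[[[25.5,25.2,-20],[0,0,6.7],1],[[25.5,25.2,-25],[0,0,6.7],1],[[25.5,25.2,-25],[0,0,6.7],1],[[25,25.2,-25],[0,0,6.7],1],[[0,0,-15],[0,0,0],1],[[0,0,-15],[0,0,0],1],[[0,0,0],[0,0,0],1]]'

```text
clock: 2.2
eef_pos: [0.4475, -0.1771, 0.1065]
tool_rot: [0.658, 0.753, -0.001, -0.003]
ft_force: [-0.6, 0.8, -0.3]
grip_width: 0.0853
grasp_force: 0.0
```

```bash
cat >> h.py <<'E'
from scipy.spatial.transform import Rotation as Ro
def st():
    o=get_obs();R=Ro.from_quat(o["tool_rot"]).as_matrix()
    print("t",round(o["clock"],2),"p",(o["eef_pos"]*1e3).round(1),"y yaw",np.degrees(np.arctan2(R[1,1],R[0,1])).round(2),"z",R[:,2].round(3),"xz",R[:,0].round(3),"F",o["ft_force"].round(2),"w",round(o["grip_width"]*1e3,1),"g",round(o["grasp_force"],1))
    return o
E
python3 - <<'E'
from h import *
o=st();print(o["joint_pos"].round(2))
T=camera("top");S=camera("side")
f=lambda c,b,k:cv2.resize(c["image"][b[1]:b[3],b[0]:b[2],::-1],None,fx=k,fy=k,interpolation=cv2.INTER_CUBIC)
cv2.imwrite("pics/g.png",np.hstack([f(T,(300,215,380,295),5),f(S,(300,155,380,235),5)]))
E
```

```text
t 2.2 p [ 447.5 -177.1  106.5] y yaw 7.63 z [-0.006  0.002 -1.   ] xz [-0.133  0.991  0.003] F [-0.59  0.8  -0.31] w 85.3 g 0.0
[-0.38  0.3  -0.25  1.02 -0.    1.06]
```

View pics/g.png

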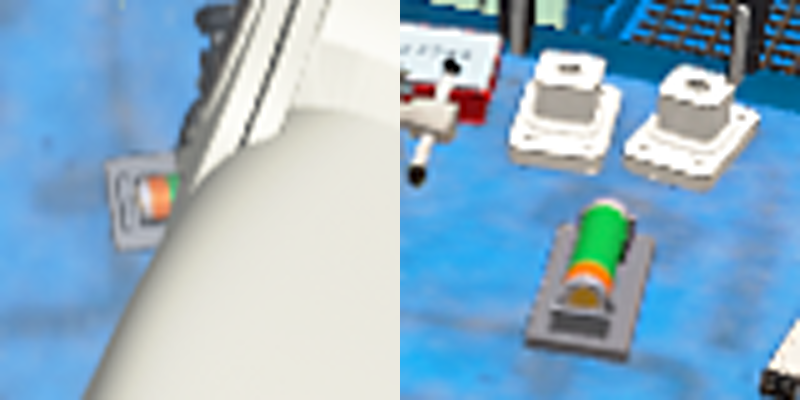

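The crops show the gripper hovering over the tray, with the cell lying orange end towards +y and nothing near the fingers.

Emit:
drive_tool --increments '[[[0,0,-20],[0,0,0],1],[[0,0,-20],[0,0,0],1],[[0,0,0],[0,0,0],1],[[0,0,0],[0,0,0],1]]'

```text
clock: 2.63
eef_pos: [0.449, -0.1792, 0.0703]
tool_rot: [0.66, 0.752, -0.0, -0.0]
ft_force: [0.1, -0.0, 1.4]
grip_width: 0.0855
grasp_force: 0.0
```

```bash
python3 -c "
from h import *
st()"
```

```text
t 2.63 p [ 449.  -179.2   70.3] y yaw 7.46 z [-0.  0. -1.] xz [-0.13   0.992  0.   ] F [ 0.12 -0.01  1.39] w 85.5 g 0.0
```

Emit:
drive_tool --increments '[[[3.5,4.5,-15],[0,0,0],1],[[0,0,-15],[0,0,0],1],[[0,0,-15],[0,0,0],1],[[0,0,-10],[0,0,0],1],[[0,0,-4],[0,0,0],1],[[0,0,0],[0,0,0],0.5],[[0,0,0],[0,0,0],0.4],[[0,0,0],[0,0,0],0.35]]'

```text
clock: 3.3
eef_pos: [0.4537, -0.1748, 0.0117]
tool_rot: [0.659, 0.752, 0.0, 0.001]
ft_force: [0.1, -0.9, 0.6]
grip_width: 0.0516
grasp_force: 0.0
```

```bash
python3 -c "
from h import *
st()"
```

```text
t 3.3 p [ 453.7 -174.8   11.7] y yaw 7.51 z [ 0.002 -0.001 -1.   ] xz [-0.131  0.991 -0.001] F [ 0.14 -0.92  0.55] w 51.6 g 0.0
```

Emit:
drive_tool --increments '[[[0,0,0],[0,0,0],0.2],[[0,0,0],[0,0,0],0],[[0,0,0],[0,0,0],0],[[0,0,0],[0,0,0],0],[[0,0,0],[0,0,0],0],[[0,0,0],[0,0,0],0]]'

```text
clock: 3.8
eef_pos: [0.4532, -0.1745, 0.0114]
tool_rot: [0.659, 0.752, 0.0, 0.001]
ft_force: [-0.8, 0.4, 6.3]
grip_width: 0.0186
grasp_force: 58.5
```

Emit:
drive_tool --increments '[[[0,0,4],[0,0,0],0],[[0,0,10],[0,0,0],0],[[0,0,30],[0,0,0],0],[[0,0,30],[0,0,0],0],[[0,0,30],[0,0,0],0],[[0,0,0],[0,0,0],0]]'

```text
clock: 4.3
eef_pos: [0.4568, -0.1758, 0.1211]
tool_rot: [0.659, 0.752, 0.002, 0.005]
ft_force: [0.5, -0.1, 0.4]
grip_width: 0.0187
grasp_force: 58.8
```

```bash
python3 -c "
from h import *
o=st();print(o['joint_pos'].round(2))"
```

```text
t 4.3 p [ 456.8 -175.8  121.1] y yaw 7.52 z [ 0.011 -0.004 -1.   ] xz [-0.131  0.991 -0.005] F [ 0.51 -0.09  0.36] w 18.7 g 58.8
[-0.37  0.29 -0.23  1.04  0.    1.07]
```

```bash
python3 - <<'E'
from h import *
st()
S=camera("side");T=camera("top")
f=lambda c,b,k:cv2.resize(c["image"][b[1]:b[3],b[0]:b[2],::-1],None,fx=k,fy=k,interpolation=cv2.INTER_CUBIC)
cv2.imwrite("pics/l.png",np.hstack([f(S,(300,125,380,235),5),f(T,(290,195,370,305),5)]))
E
```

```text
t 4.3 p [ 456.8 -175.8  121.1] y yaw 7.52 z [ 0.011 -0.004 -1.   ] xz [-0.131  0.991 -0.005] F [ 0.51 -0.09  0.36] w 18.7 g 58.8
```

View pics/l.png

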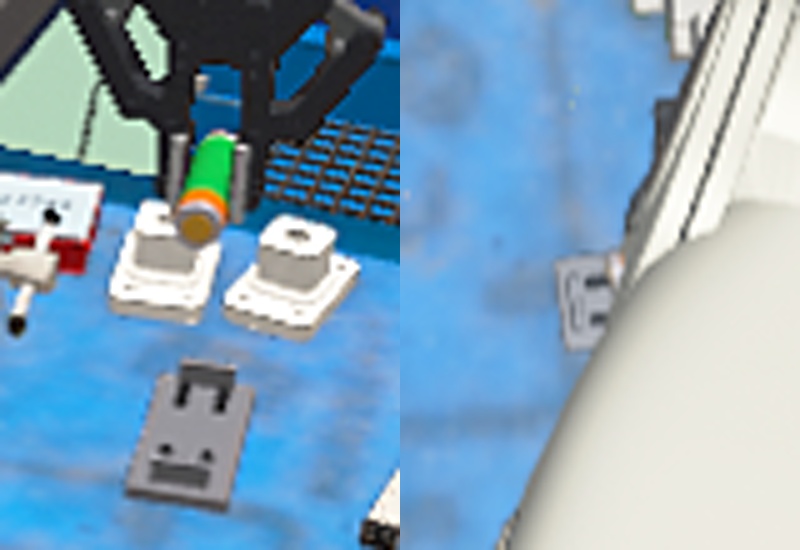

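The cell is held squarely between the pads, with its plus face at about px (340,169) in the side view. I'll transfer it high, tilt it above the case, then measure.

Emit:
drive_tool --increments '[[[5,30,10],[0,0,1],0],[[5,38,10],[0,0,1],0],[[5,38,10],[0,0,1],0],[[5,38,5],[0,0,1],0],[[5,38,0],[0,0,1],0],[[5,38,0],[0,0,1.2],0],[[5,38,0],[0,0,1.2],0],[[5,38,0],[0,0,1.3],0]]'

```text
clock: 5.07
eef_pos: [0.4915, 0.1233, 0.1482]
tool_rot: [0.6, 0.8, -0.001, -0.001]
ft_force: [0.5, -0.5, -0.6]
grip_width: 0.0187
grasp_force: 58.8
```

Emit:
drive_tool --increments '[[[0,38,0],[2.88,0.84,0],0],[[0,15,0],[2.88,0.84,0],0],[[0,0,0],[2.88,0.84,0],0],[[0,0,0],[2.88,0.84,0],0],[[0,0,0],[0,0,0],0],[[0,0,0],[0,0,0],0]]'

```text
clock: 5.57
eef_pos: [0.4919, 0.1739, 0.1481]
tool_rot: [0.598, 0.795, 0.061, -0.084]
ft_force: [-0.3, 0.7, -0.8]
grip_width: 0.0186
grasp_force: 58.8
```

```bash
python3 - <<'E'
from h import *
o=st();print(o['joint_pos'].round(2))
S=camera("side");T=camera("top")
f=lambda c,b,k:cv2.resize(c["image"][b[1]:b[3],b[0]:b[2],::-1],None,fx=k,fy=k,interpolation=cv2.INTER_CUBIC)
u=proj(S,o["eef_pos"]);print(u);x,y=int(u[0])-40,int(u[1])-50
print(x,y)
A=f(S,(x,y,x+80,y+110),5)
cv2.imwrite("pics/c.png",np.hstack([A,f(T,(165,180,245,290),5)]))
E
```

```text
t 5.57 p [491.9 173.9 148.1] y yaw 16.15 z [-0.061  0.198 -0.978] xz [-0.271  0.94   0.207] F [-0.33  0.73 -0.85] w 18.6 g 58.8
[ 0.22  0.34 -0.09  1.15  0.21  1.51]
[262.06776    245.08836714]
222 195
```

View pics/c.png

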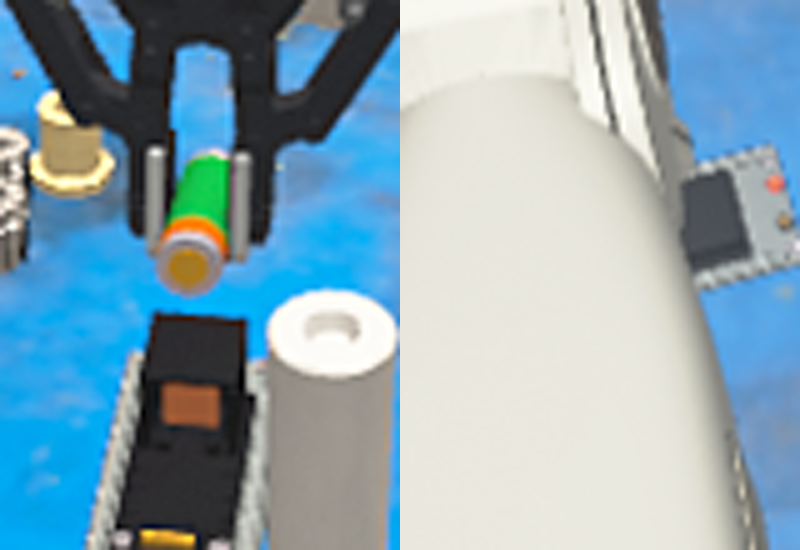

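```bash
cat > m.py <<'E'
from h import *
o=get_obs();S=camera("side")
R=Ro.from_quat(o["tool_rot"]).as_matrix();p=o["eef_pos"]
A=p-R[:,2]*.0096;a=R[:,0]
def near(u):
    O,d=ray(S,*u);d/=np.linalg.norm(d)
    M=np.c_[a,-d];s=np.linalg.lstsq(M,O-A,rcond=None)[0];return s[0],(O+d*s[1]-A-a*s[0])
s,e=near((259.6,248.2));print("plus end along axis from TCP",s*1e3,"miss mm",e*1e3)
B=at_z(S,255.1,301.8,.028);C=at_z(S,259.8,275.5,.031);print("brass",B,"copper",C,"len",np.linalg.norm(B-C),"yaw",np.degrees(np.arctan2(*(B-C)[[1,0]])))
for n,q in(("top",(.5084,.1484,1.86)),("both",(.5095,.1484,1.85))):
    E=np.array([np.cos(q[2]),np.sin(q[2]),0]);L=np.array([-E[1],E[0],0]);c=np.array([q[0],q[1],0])
    for P in(c+.035*E+[0,0,.028],c-.030*E+[0,0,.031]):print(n,P.round(4),proj(S,P).round(1))
E
python3 m.py
```

```text
plus end along axis from TCP 32.360147918397125 miss mm [-0.26262414 -0.06324774 -0.05893046]
brass [0.50087615 0.18283913 0.028     ] copper [0.51952349 0.11877359 0.031     ] len 0.06679160024830835 yaw 106.22851426132415
top [0.4984 0.1819 0.028 ] [256.6 301.9]
top [0.517  0.1196 0.031 ] [260.9 276.1]
both [0.4999 0.182  0.028 ] [255.8 301.7]
both [0.5178 0.1196 0.031 ] [260.5 276. ]
```

Emit:
drive_tool --increments '[[[6,0,-25],[0,0,0],0],[[5.4,0,-25],[0,0,0],0],[[0,0,-25],[0,0,0],0],[[0,0,-15],[0,0,0],0],[[0,0,-10],[0,0,0],0],[[0,0,-7],[0,0,0],0],[[0,0,0],[0,0,0],0],[[0,0,0],[0,0,0],0]]'

```text
clock: 6.38
eef_pos: [0.5045, 0.1749, 0.0431]
tool_rot: [0.597, 0.796, 0.063, -0.083]
ft_force: [1.3, 0.9, -0.5]
grip_width: 0.0191
grasp_force: 58.8
```

```bash
python3 - <<'E'
from h import *
o=st()
S=camera("side")
save(S,"pics/d.png",(200,190,310,330),4)
E
```

```text
t 6.38 p [504.5 174.9  43.1] y yaw 16.23 z [-0.058  0.2   -0.978] xz [-0.274  0.939  0.208] F [ 1.32  0.9  -0.48] w 19.1 g 58.8
```

View pics/d.png

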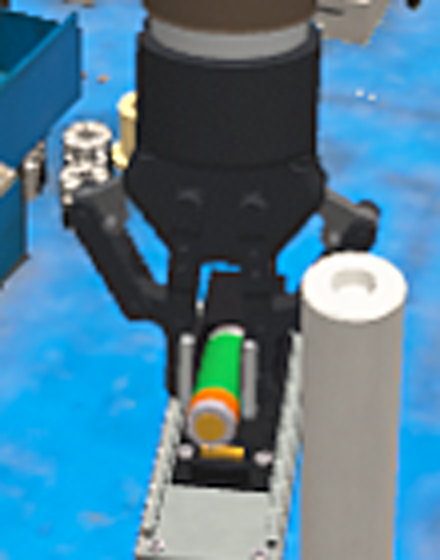

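The plus face is just above and slightly left of the brass contact (crop 210,421 against 222,452), so I'll trim the lateral position by about 1.3 mm and lower.

Emit:
drive_tool --increments '[[[-1.2,-0.4,-4],[0,0,0],0],[[0,0,-4],[0,0,0],0],[[0,0,-3.5],[0,0,0],0],[[0,0,0],[0,0,0],0]]'

```text
clock: 6.77
eef_pos: [0.5025, 0.1741, 0.0306]
tool_rot: [0.597, 0.795, 0.062, -0.084]
ft_force: [0.4, 0.1, -0.8]
grip_width: 0.0186
grasp_force: 58.8
```

```bash
cat > q.py <<'E'
from h import *
ex=np.array([np.cos(np.radians(106.2)),np.sin(np.radians(106.2)),0]);ey=np.array([-ex[1],ex[0],0]);seat=np.array([.5108,.1484,0])
P=[];F=[];Q=[]
for i in range(6):
    camera("side");o=get_obs();P.append(o["eef_pos"]);F.append(o["ft_force"]);Q.append(o["tool_rot"])
p=np.mean(P,0)-seat;f=np.mean(F,0);R=Ro.from_quat(np.mean(Q,0)).as_matrix()
th=np.arcsin(R[2,0])
c=p-R[:,2]*.0096-R[:,0]*.0026;m=c-.035*R[:,0];pl=c+.035*R[:,0]
print("t",round(o["clock"],2),"TCP s,lat,z",(np.array([p@ex,p@ey,p[2]])*1e3).round(2),"tilt",np.degrees(th).round(2),"yaw",np.degrees(np.arctan2(R[1,0],R[0,0])).round(2),"\nm",(np.array([m@ex,m@ey,m[2]])*1e3).round(2),"plus",(np.array([pl@ex,pl@ey,pl[2]])*1e3).round(2),"\nF s,lat,z",np.round([f@ex,f@ey,f[2]],2),"sd",np.std(F,0).round(2),"w",o["grip_width"],o["grasp_force"])
E
python3 q.py
```

```text
t 7.07 TCP s,lat,z [27.02  0.3  31.12] tilt 12.0 yaw 106.21 
m [-11.75   0.29  32.69] plus [56.72  0.31 47.25] 
F s,lat,z [-0.16  0.07 -0.33] sd [0.45 0.73 0.51] w 0.018714216673069172 58.81091237068176
```

Emit:
drive_tool --increments '[[[1.1,-3.8,0],[0,0,0],0],[[1.1,-3.8,-1],[0,0,0],0],[[1.1,-3.8,-1],[0,0,0],0],[[0.6,-2,-1],[0,0,0],0],[[0,0,0],[0,0,0],0]]'

```text
clock: 7.48
eef_pos: [0.507, 0.1601, 0.0278]
tool_rot: [0.597, 0.795, 0.062, -0.084]
ft_force: [-0.7, 0.2, -1.5]
grip_width: 0.0192
grasp_force: 58.8
```

```bash
python3 q.py
```

```text
t 7.78 TCP s,lat,z [12.98  0.31 28.08] tilt 12.01 yaw 106.2 
m [-25.79   0.3   29.65] plus [42.67  0.31 44.21] 
F s,lat,z [-0.1  -0.31 -0.72] sd [0.36 0.47 0.45] w 0.01847792868318011 58.81064593791962
```

No contact yet. I'll go in 1.5 mm steps and watch the axial force.

Emit:
drive_tool --increments '[[[0.3,-1,0],[0,0,0],0],[[0.3,-1,-0.5],[0,0,0],0],[[0.2,-0.8,-0.5],[0,0,0],0],[[0,0,0],[0,0,0],0]]'

```text
clock: 8.12
eef_pos: [0.5077, 0.1583, 0.0272]
tool_rot: [0.597, 0.795, 0.063, -0.084]
ft_force: [-0.1, 0.9, -1.0]
grip_width: 0.0185
grasp_force: 58.8
```

```bash
python3 q.py
```

```text
t 8.42 TCP s,lat,z [10.29  0.22 27.2 ] tilt 12.02 yaw 106.23 
m [-28.48   0.2   28.76] plus [39.98  0.23 43.34] 
F s,lat,z [ 0.81  0.1  -0.19] sd [0.25 0.79 0.19] w 0.018717502339535716 58.81877839565277
```

Emit:
drive_tool --increments '[[[0.3,-1,0],[0,0,0],0],[[0.3,-1,0],[0,0,0],0],[[0,0,0],[0,0,0],0]]'

```text
clock: 8.67
eef_pos: [0.5082, 0.1564, 0.0272]
tool_rot: [0.597, 0.795, 0.063, -0.084]
ft_force: [-0.1, 2.8, 0.4]
grip_width: 0.0191
grasp_force: 58.8
```

```bash
python3 q.py
```

```text
t 8.97 TCP s,lat,z [ 8.35  0.23 27.2 ] tilt 12.03 yaw 106.23 
m [-30.42   0.2   28.75] plus [38.04  0.24 43.34] 
F s,lat,z [ 3.41 -0.49 -0.27] sd [0.48 0.34 0.57] w 0.01873661686524969 58.788140416145325
```

Emit:
drive_tool --increments '[[[0.3,-1,0],[0,0,0],0],[[0.3,-1,0],[0,0,0],0],[[0.3,-1,0],[0,0,0],0],[[0.3,-1,0],[0,0,0],0],[[0.1,-0.4,0],[0,0,0],0],[[0,0,0],[0,0,0],0]]'

```text
clock: 9.47
eef_pos: [0.5094, 0.1523, 0.0272]
tool_rot: [0.597, 0.795, 0.063, -0.084]
ft_force: [-1.2, 5.5, -0.7]
grip_width: 0.0188
grasp_force: 58.7
```

```bash
python3 q.py
```

```text
t 9.77 TCP s,lat,z [ 4.2   0.28 27.21] tilt 12.1 yaw 106.24 
m [-34.58   0.25  28.71] plus [33.87  0.3  43.38] 
F s,lat,z [ 6.2  -0.69 -0.11] sd [0.4  0.47 0.34] w 0.018872582514346356 58.710622787475586
```

Emit:
drive_tool --increments '[[[0.3,-1,0],[0,0,0],0],[[0.3,-0.9,0],[0,0,0],0],[[0.1,-0.5,0],[0,0,0],0],[[0,0,0],[0,0,0],0]]'

```text
clock: 10.1
eef_pos: [0.5099, 0.1504, 0.0273]
tool_rot: [0.597, 0.795, 0.063, -0.085]
ft_force: [-2.1, 7.8, 1.0]
grip_width: 0.0191
grasp_force: 58.7
```

```bash
python3 q.py; python3 - <<'E'
from h import *
S=camera("side")
save(S,"pics/e.png",(220,230,300,320),6)
E
```

```text
t 10.4 TCP s,lat,z [ 2.2   0.31 27.25] tilt 12.16 yaw 106.26 
m [-36.57   0.26  28.71] plus [31.86  0.34 43.46] 
F s,lat,z [ 7.68 -0.8  -0.14] sd [0.35 0.66 0.51] w 0.01867843387645616 58.67322027683258
```

View pics/e.png

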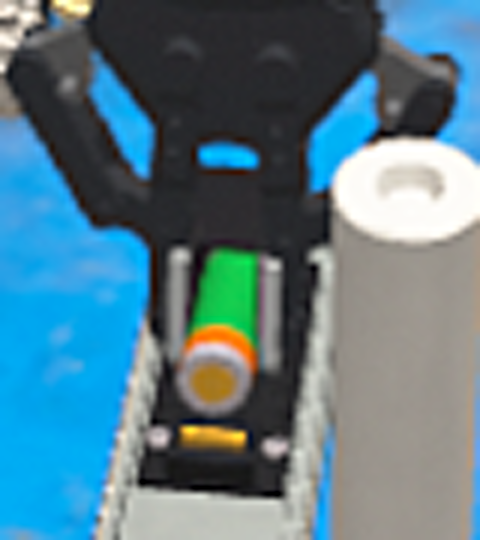

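The cell is in the hood, centred, with its plus face above the brass contact (crop 212,385 against 213,436). The spring is pressed about 8.2 mm. I'll press 0.7 mm more, then start tipping.

Emit:
drive_tool --increments '[[[0.2,-0.7,0],[0,0,0],0],[[0,0,0],[0,0,0],0],[[0.1,-0.5,-1.5],[-2,-0.58,0],0],[[0.1,-0.5,-1.5],[-2,-0.58,0],0],[[0,0,0],[0,0,0],0]]'

```text
clock: 10.87
eef_pos: [0.5101, 0.1496, 0.0242]
tool_rot: [0.598, 0.799, 0.042, -0.056]
ft_force: [-1.2, 7.5, 0.2]
grip_width: 0.0187
grasp_force: 58.8
```

```bash
python3 q.py
```

```text
t 11.17 TCP s,lat,z [ 0.9   0.32 24.27] tilt 8.0 yaw 106.31 
m [-37.67   0.25  28.54] plus [31.64  0.38 38.29] 
F s,lat,z [ 7.39 -0.11  0.02] sd [0.6  0.54 0.08] w 0.018649496156577957 58.757039308547974
```

Emit:
drive_tool --increments '[[[0.2,-0.9,0],[0,0,0],0],[[0.2,-0.6,-1.6],[-2,-0.58,0],0],[[0.1,-0.3,-1.6],[-2,-0.58,0],0],[[0,0,0],[0,0,0],0]]'

```text
clock: 11.5
eef_pos: [0.5107, 0.148, 0.0211]
tool_rot: [0.599, 0.8, 0.02, -0.027]
ft_force: [-1.8, 7.8, 1.1]
grip_width: 0.0192
grasp_force: 58.9
```

```bash
python3 q.py
```

```text
t 11.8 TCP s,lat,z [-0.81  0.27 21.2 ] tilt 3.86 yaw 106.31 
m [-38.97   0.19  28.25] plus [30.87  0.33 32.96] 
F s,lat,z [ 7.73 -0.15  0.92] sd [0.28 0.36 0.35] w 0.018658403734491184 58.89147877693176
```

Emit:
drive_tool --increments '[[[0,0.2,-1.8],[-1.9,-0.55,0],0],[[-0.1,0.2,-1.3],[-1.9,-0.55,0],0],[[-0.1,0.3,-0.4],[0,0,0],0],[[0,0,0],[0,0,0],0]]'

```text
clock: 12.13
eef_pos: [0.5107, 0.1482, 0.0181]
tool_rot: [0.6, 0.8, -0.001, 0.001]
ft_force: [-2.6, 6.5, 4.1]
grip_width: 0.0191
grasp_force: 59.4
```

```bash
python3 q.py
```

```text
t 12.43 TCP s,lat,z [-0.29  0.13 18.11] tilt -0.1 yaw 106.29 
m [-37.87   0.07  27.78] plus [32.12  0.18 27.66] 
F s,lat,z [8.04 1.11 3.87] sd [0.46 0.62 0.31] w 0.01895525195164703 59.35563325881958
```

Emit:
drive_tool --increments '[[[-0.3,1,0.2],[0,0,0],0],[[-0.3,0.9,0],[0,0,0],0],[[0,0,0],[0,0,0],0]]'

```text
clock: 12.68
eef_pos: [0.5104, 0.1494, 0.0182]
tool_rot: [0.6, 0.8, -0.001, 0.001]
ft_force: [-2.3, 5.7, 2.1]
grip_width: 0.0191
grasp_force: 59.3
```

```bash
python3 q.py
```

```text
t 12.98 TCP s,lat,z [ 1.09  0.09 18.19] tilt -0.16 yaw 106.25 
m [-36.48   0.06  27.89] plus [33.52  0.13 27.7 ] 
F s,lat,z [6.45 0.91 2.21] sd [0.42 0.17 0.55] w 0.018980793695593266 59.28884267807007
```

Now release with a gradual opening, then read and look.

Emit:
drive_tool --increments '[[[-0.2,0.7,0],[0,0,0],0],[[0,0,0],[0,0,0],0],[[0,0,0],[0,0,0],0.3],[[0,0,0],[0,0,0],0.4],[[0,0,0],[0,0,0],0.45],[[0,0,0],[0,0,0],0.45]]'

```text
clock: 13.48
eef_pos: [0.5104, 0.1483, 0.0176]
tool_rot: [0.601, 0.8, -0.002, 0.002]
ft_force: [-0.7, -0.6, -0.2]
grip_width: 0.0385
grasp_force: 0.0
```

```bash
python3 q.py; python3 - <<'E'
from h import *
S=camera("side")
save(S,"pics/f.png",(220,240,300,320),7)
E
```

```text
t 13.78 TCP s,lat,z [ 0.45  0.44 17.57] tilt -0.31 yaw 106.19 
m [-37.09   0.44  27.38] plus [32.9   0.43 27.  ] 
F s,lat,z [-0.03  0.09 -0.07] sd [0.52 0.3  0.5 ] w 0.03834519150907926 0.0
```

View pics/f.png

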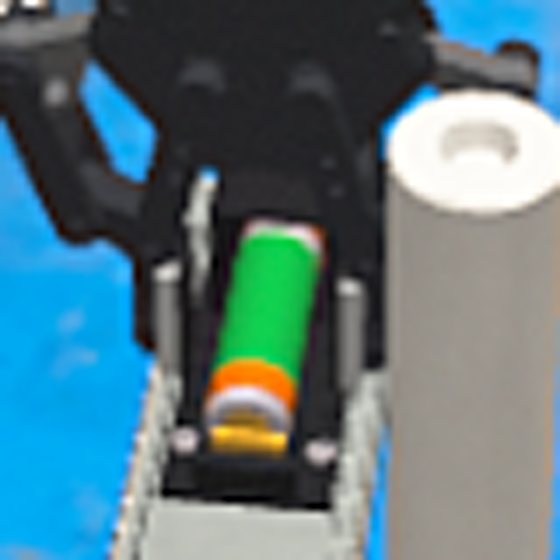

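The cell is lying between the rails, with its plus face behind the brass (crop 250,405–440). I'll press the banded end lightly with shut fingers to make sure it is home.

Emit:
drive_tool --increments '[[[0,0,5],[0,0,0],0.5],[[0,0,10],[0,0,0],0.5],[[0,0,20],[0,0,0],0.5],[[0,0,15],[0,0,0],0.5],[[-3,10,0],[0,0,0],0.2],[[-3.5,12,0],[0,0,0],0],[[0,0,0],[0,0,0],0],[[0,0,0],[0,0,0],0]]'

```text
clock: 14.5
eef_pos: [0.5027, 0.1719, 0.067]
tool_rot: [0.599, 0.8, -0.002, 0.002]
ft_force: [0.3, -0.4, 0.4]
grip_width: -0.0
grasp_force: 0.0
```

Emit:
drive_tool --increments '[[[0,0,-10],[0,0,0],0],[[0,0,-8],[0,0,0],0],[[0,0,-6],[0,0,0],0],[[0,0,-2],[0,0,0],0],[[0,0,0],[0,0,0],0]]'

```text
clock: 14.92
eef_pos: [0.5026, 0.1704, 0.0401]
tool_rot: [0.6, 0.8, -0.003, 0.001]
ft_force: [0.2, -0.2, 0.8]
grip_width: -0.0
grasp_force: 0.0
```

```bash
python3 q.py
```

```text
t 15.22 TCP s,lat,z [23.62  0.4  41.61] tilt -0.29 yaw 106.2 
m [-13.93   0.39  51.39] plus [56.07  0.4  51.04] 
F s,lat,z [-0.08 -0.06  0.15] sd [0.25 0.47 0.45] w 0.0001026607244108119 0.0
```

Emit:
drive_tool --increments '[[[0,0,-1.5],[0,0,0],0],[[0,0,-1.2],[0,0,0],0],[[0,0,-1],[0,0,0],0],[[0,0,0],[0,0,0],0]]'

```text
clock: 15.55
eef_pos: [0.5038, 0.1712, 0.0381]
tool_rot: [0.6, 0.8, -0.001, 0.002]
ft_force: [0.5, -0.2, 0.1]
grip_width: -0.0003
grasp_force: 0.6
```

```bash
python3 q.py
```

```text
t 15.85 TCP s,lat,z [23.82  0.35 38.12] tilt -0.28 yaw 106.22 
m [-13.73   0.34  47.9 ] plus [56.27  0.36 47.56] 
F s,lat,z [0.3  0.33 2.08] sd [0.39 0.43 0.26] w 0.00022794864580512152 1.108888043090701
```

Emit:
drive_tool --increments '[[[0,0,-0.8],[0,0,0],0],[[0,0,-0.7],[0,0,0],0],[[0,0,0],[0,0,0],0]]'

```text
clock: 16.1
eef_pos: [0.5039, 0.1713, 0.0378]
tool_rot: [0.6, 0.8, -0.001, 0.002]
ft_force: [-2.6, -0.4, 10.1]
grip_width: -0.0001
grasp_force: 5.1
```

```bash
python3 q.py
```

```text
t 16.4 TCP s,lat,z [23.86  0.22 37.79] tilt -0.27 yaw 106.22 
m [-13.7    0.21  47.57] plus [56.3   0.24 47.23] 
F s,lat,z [ 0.18  3.15 10.09] sd [0.37 0.5  0.45] w -0.00011402100520934353 5.121946558356285
```

It is stiff at z ≈ 37.8 mm, so the banded end is home. I'll retract and take a last look.

Emit:
drive_tool --increments '[[[0,0,5],[0,0,0],0],[[0,0,20],[0,0,0],0],[[0,0,40],[0,0,0],0],[[0,-25,32],[0,0,0],0],[[0,-38,12],[0,0,0],0],[[0,-38,0],[0,0,0],0],[[0,-38,0],[0,0,0],0],[[0,-38,0],[0,0,0],0]]'

```text
clock: 17.07
eef_pos: [0.5036, -0.0074, 0.1459]
tool_rot: [0.6, 0.8, -0.001, 0.002]
ft_force: [-0.3, -0.2, -1.0]
grip_width: 0.0004
grasp_force: 0.0
```

Emit:
drive_tool --increments '[[[-20,-30,0],[0,0,0],0],[[-20,-30,0],[0,0,0],0],[[-20,-30,0],[0,0,0],0],[[0,0,0],[0,0,0],0]]'

```text
clock: 17.4
eef_pos: [0.4396, -0.0999, 0.1449]
tool_rot: [0.603, 0.798, -0.004, 0.001]
ft_force: [-0.9, 1.1, 0.1]
grip_width: 0.0
grasp_force: 0.0
```

```bash
python3 - <<'E'
from h import *
st();S=camera("side");T=camera("top")
f=lambda c,b,k:cv2.resize(c["image"][b[1]:b[3],b[0]:b[2],::-1],None,fx=k,fy=k,interpolation=cv2.INTER_CUBIC)
cv2.imwrite("pics/z2.png",np.hstack([f(S,(225,250,285,340),5),f(T,(170,183,250,273),5)]))
E
```

```text
t 17.4 p [439.6 -99.9 144.9] y yaw 15.83 z [-0.003 -0.007 -1.   ] xz [-0.273  0.962 -0.006] F [-0.94  1.14  0.09] w 0.0 g 0.0
```

View pics/z2.png

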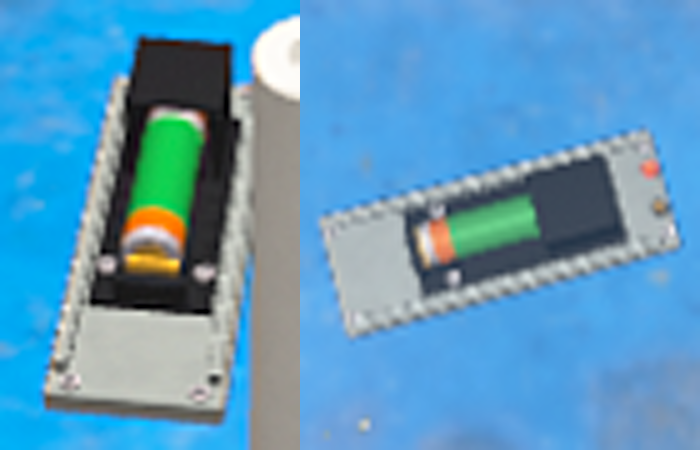

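Both views show the cell level and aligned with the bay, with its plus face tight behind the brass and its minus end under the hood.

```bash
python3 -c "
from workcell import job_done
print(job_done())"
```

```text
the job is handed in; nothing more can be done
None
```

The cell is loaded in the backup-cell unit, lying level and home on its rails, steel end on the spring and banded end behind the brass contact. I handed the job in at about 17.5 s; it returned no verdict.

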